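# Press the frit retainer home in a column end piece

## Task

On the bench are two round white column end pieces; in one of them the grey snap-in retainer still stands proud of the rim. Take the narrow metal pusher (the one whose foot fits inside the recess), press that retainer straight down with it until it is fully home, then stand the pusher upright on the bench again, clear of the end piece. Press only with the pusher, not with the fingers, and leave the wide-footed tamper where it stands.

Things in the scene. Friction and masses are not known exactly. Their poses are not given: they have to be found in the camera images.
- pusher_center (a point): The narrow pusher: a round aluminium rod standing upright and loose on the bench, 76 mm tall, 80 to 170 g. Its foot is a disc 26 mm in diameter and 12 mm thick, above it the stem is 22 mm in diameter right up to the top; grip the stem. This point is on the axis, half-way up (38 mm above the underside of the foot); z points up along the axis.
- tamper_center (a point): The wide tamper: same 22 mm stem and 76 mm height, but its foot is a disc 60 mm in diameter, too wide for the recess. Stands loose on the bench; not to be used or moved. This point is on its axis, 38 mm above its underside. It and the pusher may stand in either place.
- recess_rim (a point): Centre of the recess mouth, level with the rim, of the end piece that needs work: a white plastic round body fixed to the bench, 70 mm in diameter (80 mm over its 6 mm thick bottom flange), rim 36 mm above the bench. The round recess is 48 mm in diameter and open upward; z points up. An identical end piece, whose retainer is already home, stands to its left or right and is not listed.
- retainer (a joint): How far the grey retainer has been pressed down (m): at 0 its flat round top (46 mm in diameter) is 8 mm above the rim; at 0.014 it is fully home on its stop, its top 6 mm below the rim. It starts between 0 and 0.003. It only slides straight down the recess axis, takes about 6 N to move, and stays where it is pushed; pressing off-centre does no harm.
Things that resemble listed ones, but are neither listed nor needed, are in the scene too. There is more than one size of the part that bears pusher_center; the job needs the smallest.

How it is judged:
On the way, in this order (a step that is already met when the one before it is completed fails the run):
1. the pusher is lifted off the bench (height (world z) of pusher_center above 0.058 m), for 0.1 s.
2. the retainer is pressed home (within 2 mm of its stop) by the pusher (value of joint retainer above 0.012 m and contact force between pusher and retainer above 1 N), for 0.05 s.
At the end, for the whole second after the job is handed in: The retainer is within 2 mm of its stop; the pusher stands upright (within 10 degrees) at rest on the bench, released, its axis more than 50 mm from the recess axis; the tamper is within 30 mm of where it stood (value of joint retainer above 0.012 m and angle between pusher_center's own z axis and vertical below 0.17 rad and height (world z) of pusher_center between 0.033 and 0.044 m and horizontal distance between pusher_center and recess_rim above 0.05 m and linear speed of pusher below 0.02 m/s and distance of tamper_center from where it was at the start of the episode below 0.03 m); the robot touches nothing.
It fails at once if the fingers press on the retainer (contact force between the fingers and retainer above 2 N).
It fails at once if the wide tamper is moved more than 30 mm or used (distance of tamper_center from where it was at the start of the episode above 0.03 m).
It also fails if it takes over 61 s, if anything falls off the work surface, if the arm or the gripper's body presses on something with over 40 N, if the wrist force passes 120 N, or if a joint passes its speed limit or range.

## Robot

A 7-joint arm with a two-finger parallel gripper is mounted at the origin on a cart in front of the work surface, level with it; the furniture and walls round the work are solid. World frame = base frame: x ahead of the robot, y to its left, z up, the work surface at z = 0. Lengths are in m, angles in rad, forces in N, time in s.
With the tool pointing down it reaches from about 0.425 to 0.925 m from the base axis. Payload 6.8 kg.
Tool frame: the origin (TCP) lies midway between the tips of the shut fingers; the grasp point (between the pads) lies 19 mm behind it; z points along the fingers, y is the line along which they close (so a half turn about z gives the same grasp; the last joint's range is limited). The gripper opens to 85 mm and grips with 20 to 120 N. Pads are 22 mm wide; open, the fingers measure 114 mm over their backs; the gripper's body (76 mm by 85 mm) begins 54 mm behind the grasp point. The pads swing forward as they close: fully open they stand 13 mm farther back than shut.
Start: joints at [-0.108, 0.477, 0.022, 1.555, -0.011, 1.109, -0.083], TCP at [0.675, 0, 0.231] pointing down, gripper open.
Joint ranges: [-2.96, 2.96], [-0.34, 2.1], [-1.41, 1.46], [0.24, 2.44], [-1.37, 4.51], [0.17, 1.92], [-2.96, 2.96]. Speed limits (rad/s): [2.39, 2.39, 3.14, 3.14, 3.14, 3.14, 3.14].

## Interface

Orientations are given as a rotation vector (axis times angle).
In Python, from bench import get_obs, grab_frame, camera_params, r gives the robot as it stands.
- The arm moves only by the shell command python3 -m jog 'ROWS' [FORCE]. ROWS is JSON, a list of rows, each an object of numbers: "rx", "ry", "rz": the turn, a rotation vector about the world's x, y, z scaled (see below); "x", "y", "z": the shift along the world's x, y, z scaled (see below); "jaw": the opening, from -1 (shut) to 1 (fully open). In form: [{"rx": .., "ry": .., "rz": .., "x": .., "y": .., "z": .., "jaw": ..}, ...]. A call has 1 to 8 rows; each row shifts and turns the commanded pose from where the row before left it; what a row does not reach is not made up. The controller multiplies each number of a shift by 60 mm and each number of a turn by 10 degrees. A row lasts 1/8 s, in which the tool goes at most 62.5 mm and 10.7 degrees, less where a joint would pass 70% of its speed; a pose out of reach is approached as far as the arm can. A call with a number of a shift or a turn outside -1 to 1 is refused whole. A call with a gripper value outside its range is refused whole. The fingers move at their own pace and stop on an object; FORCE is the grip in N (left out, the last holds). Time passes only in rows, so rows that do not move let the fingers close. It gives the time, the measured TCP pose, the force, the opening and the grip force at its end, in the units of the state.
- get_obs(): the state, without advancing time (a new reading comes with each control period).
- grab_frame(name): name is "scene" or "side" or "wrist"; returns the picture (384x512x3 uint8, red, green, blue); there is no depth.
- camera_params(name): a dict with "fx", "fy", "cx", "cy" (pixels), "R" (3x3) and "t" (3): a world point X has camera coordinates R X + t. Camera axes: x right, y down, z forward; pixel columns grow to the right and rows downward; lengths in m; the calibration is good to about 2 mm. A picture is of the moment at which its call begins: read the wrist's pose just before it. camera_params takes no time and is no camera call; for the wrist camera it gives the pose at the moment of the call.
- r.hand_in(): hands the job in; it is judged then, once.
The state is a dict: "clock": time; "joints": joint angles; "qvel": joint speeds; "tau": joint torques, N m; "tcp_pos": TCP position; "orientation": TCP orientation; "contact_force": force on the tool from outside, world axes, zero at the start; "moment": the same for the moment, N m; "grip_width": finger opening in m; "gripper_force": force on a finger pad.
Only numpy, scipy, OpenCV 4.12 (cv2) and the standard library are available. Lean on these libraries where they do the work, as an engineer would, in place of code of your own. Each camera call takes 0.05 s, during which the arm holds its last target. There are 200 camera calls.

## Working session

There is one attempt and no reset: what is moved stays moved. The work goes in short steps, Python scripts to look and compute and a shell command to move; the robot and the scene stay as the last step left them, time stands still between calls to the robot, and variables do not carry over. Pictures are saved under pics/ and viewed, at most 10 in all, crops included, and the job is handed in when it is done.

```bash
mkdir -p pics; python3 - <<'E'
from bench import get_obs, grab_frame, camera_params
import cv2,numpy as np
a=grab_frame("scene");b=grab_frame("side")
cv2.imwrite("pics/s.png",a[:,:,::-1]);cv2.imwrite("pics/d.png",b[:,:,::-1])
for n in("scene","side"):
  p=camera_params(n);print(n,p["fx"],p["cx"],p["cy"],-np.array(p["R"]).T@p["t"])
o=get_obs();print(o)
E
```

```text
scene 389.4936547696404 256.76253934163606 189.6586749330017 [ 0.11119834 -0.81234991  0.59187327]
side 398.51676604632706 255.97384217078576 195.5602905847188 [ 0.33294776 -0.81469419  0.73623513]
{'clock': 0.1, 'joints': array([-0.10812481,  0.47772878,  0.02235033,  1.55631006, -0.0115051 ,
        1.10929107, -0.08310075]), 'qvel': array([ 5.51514988e-05, -2.61822403e-03,  2.07562441e-03, -3.37828893e-03,
        2.16642409e-04, -7.37236302e-04,  3.65016632e-03]), 'tau': array([ 5.69385389e-03, -5.97765398e+01,  1.61440808e+00, -2.81952703e+01,
        1.29656185e-02,  5.02699884e-03, -1.13572563e-05]), 'tcp_pos': array([6.74489913e-01, 4.60969996e-06, 2.30433427e-01]), 'orientation': array([-2.22065712e+00, -2.22073580e+00,  1.91037751e-03]), 'contact_force': array([-0.7487605 , -0.51168038, -0.11499363]), 'moment': array([ 0.03354996,  0.05302385, -0.0259853 ]), 'gripper_force': 0.0, 'grip_width': 0.08508382517187625}
```

View pics/s.png

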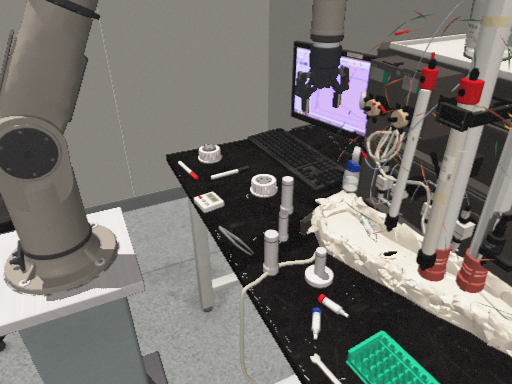

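View pics/d.png

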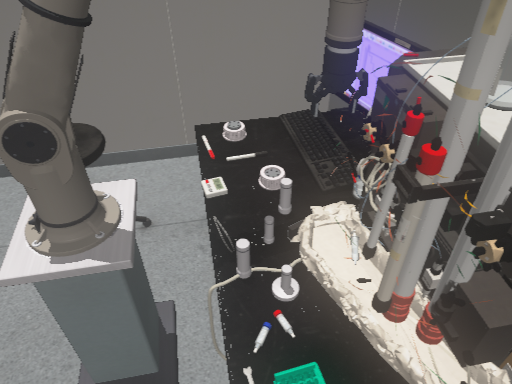

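Side view: the end pieces are at (234,130) and (271,177), and the tamper is at (286,283). There are three narrow rods, at (285,196), (268,230) and (243,258). The one at (268,230) looks smallest, so I'll check sizes and crop in.

```bash
cat > h.py <<'E'
import numpy as np
from bench import camera_params
def ray(n,u,v,z,p=None):
    p=p or camera_params(n);R=np.array(p["R"]);c=-R.T@np.array(p["t"])
    d=R.T@np.array([(u-p["cx"])/p["fx"],(v-p["cy"])/p["fy"],1.]);return c+d*(z-c[2])/d[2]
def tri(o):
    A=[];b=[]
    for n,u,v in o:
        p=camera_params(n);R=np.array(p["R"]);c=-R.T@np.array(p["t"])
        d=R.T@np.array([(u-p["cx"])/p["fx"],(v-p["cy"])/p["fy"],1.]);d/=np.linalg.norm(d)
        M=np.eye(3)-np.outer(d,d);A.append(M);b.append(M@c)
    return np.linalg.solve(sum(A),sum(b))
E
python3 - <<'E'
import cv2,numpy as np
from h import *
a=cv2.imread("pics/s.png");b=cv2.imread("pics/d.png")
x=cv2.resize(a[135:295,190:340],None,fx=2.6,fy=2.6*1.4,interpolation=3)[:,:]
x=cv2.resize(a[135:295,190:340],(400,427),interpolation=3);y=cv2.resize(b[115:305,195:325],(292,427),interpolation=3)
cv2.imwrite("pics/crop.png",np.hstack([x,y]))
for n,s,d in(("farrod",(288,181),(286,182)),("midrod",(283,209),(269,219)),("nearrod",(271,235),(243,242)),("tamper",(320,251),(287,268))):
  print(n,"top",tri([("scene",*s),("side",*d)]).round(3))
for n,s,d in(("pieceL",(209,149),(234,125)),("pieceR",(264,180),(271,171))):
  print(n,ray("scene",*s,.036).round(3),ray("side",*d,.036).round(3))
E
```

```text
farrod top [ 0.55  -0.061  0.094]
midrod top [ 0.479 -0.174  0.092]
nearrod top [ 0.41  -0.239  0.092]
tamper top [ 0.492 -0.305  0.067]
pieceL [0.468 0.325 0.036] [0.472 0.334 0.036]
pieceR [0.542 0.059 0.036] [0.539 0.066 0.036]
```

View pics/crop.png

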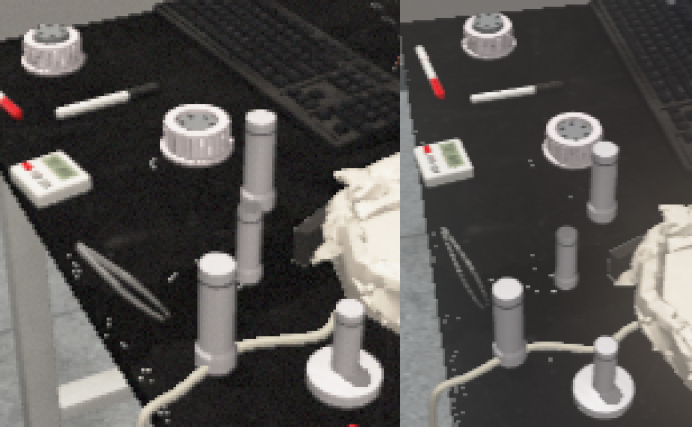

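The crop shows the end pieces at (52,40) and (197,135). The far-left one, scene (209,149), has grey standing proud of its rim, so that's the one to press; the other is flush or recessed. Of the rods at crop (259,160), (249,245) and (217,310), the middle one, scene (283,225), is the shortest and thinnest and has a narrow foot. That makes it the pusher. I'll move above it and look with the wrist camera.

```bash
python3 -m jog '[{"x":-0.65,"y":-0.55},{"x":-0.65,"y":-0.55},{"x":-0.65,"y":-0.55},{"x":-0.65,"y":-0.55},{"x":-0.6,"y":-0.5},{"x":0},{"x":0}]'
python3 - <<'E'
from h import *
from bench import grab_frame
import cv2
for n,t,b in(("scene",(283.7,213),(283,238)),("side",(269.3,218.5),(269,241))): print(ray(n,*t,.076).round(3),ray(n,*b,0).round(3))
p=camera_params("wrist");np.save("w.npy",p,allow_pickle=True)
cv2.imwrite("pics/w1.png",grab_frame("wrist")[:,:,::-1])
E
```

```text
[ 0.484 -0.162  0.076] [ 0.486 -0.16   0.   ]
[ 0.485 -0.162  0.076] [ 0.485 -0.164 -0.   ]validation failed for argument at $[0]...
```

View pics/w1.png

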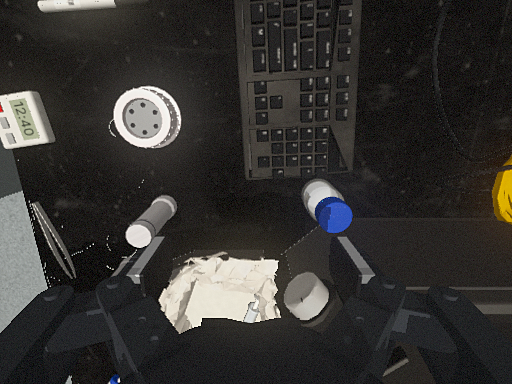

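The move was refused, probably because every row must carry all the keys. The wrist view from the start pose shows a finished end piece at (147,116) with a sunken retainer, and the far rod at (150,220). The two fixed views agree on the pusher at (0.485, -0.162) with a height of 76 mm.

```bash
python3 -m jog '[{"rx":0,"ry":0,"rz":0,"x":-0.63,"y":-0.54,"z":0,"jaw":1},{"rx":0,"ry":0,"rz":0,"x":-0.63,"y":-0.54,"z":0,"jaw":1},{"rx":0,"ry":0,"rz":0,"x":-0.63,"y":-0.54,"z":0,"jaw":1},{"rx":0,"ry":0,"rz":0,"x":-0.63,"y":-0.54,"z":0,"jaw":1},{"rx":0,"ry":0,"rz":0,"x":-0.64,"y":-0.54,"z":0,"jaw":1},{"rx":0,"ry":0,"rz":0,"x":0,"y":0,"z":0,"jaw":0.3},{"rx":0,"ry":0,"rz":0,"x":0,"y":0,"z":0,"jaw":0.3},{"rx":0,"ry":0,"rz":0,"x":0,"y":0,"z":0,"jaw":0.3}]' 40
python3 - <<'E'
from h import *
from bench import grab_frame
import cv2
p=camera_params("wrist")
cv2.imwrite("pics/w2.png",grab_frame("wrist")[:,:,::-1])
print(p)
for z in(0,.076):
  q=np.array(p["R"])@np.array([.485,-.162,z])+p["t"];print(q[:2]/q[2]*p["fx"]+[p["cx"],p["cy"]])
E
```

```text
clock: 1.15
tcp_pos: [0.4864, -0.1608, 0.2313]
orientation: [2.219, 2.224, 0.001]
contact_force: [-0.5, 0.5, -0.2]
grip_width: 0.0555
gripper_force: 0.0
{'fx': 267.6798814068551, 'fy': 267.6798814068551, 'cx': 250.35416052172536, 'cy': 190.2882846043059, 'R': array([[ 9.99999055e-01,  1.29553480e-03, -4.59021860e-04],
       [ 1.37286521e-03, -9.57527674e-01,  2.88338115e-01],
       [-6.59740729e-05, -2.88338473e-01, -9.57528548e-01]]), 't': array([-0.48590446, -0.19373399,  0.33250292])}
[249.56717922 163.498773  ]
[249.34979527 176.28011233]
```

View pics/w2.png

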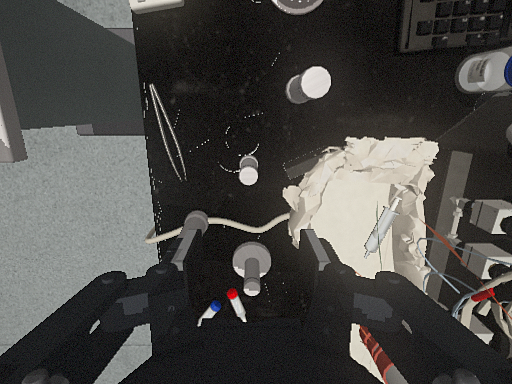

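The pusher's top is at (249,176), exactly where predicted. A dark flap and the white mould lie to its right at (295,168), so I'll use a modest opening, go down and grip.

```bash
python3 -m jog '[{"rx":0,"ry":0,"rz":0,"x":0,"y":0,"z":-0.6,"jaw":0},{"rx":0,"ry":0,"rz":0,"x":0,"y":0,"z":-0.6,"jaw":0},{"rx":0,"ry":0,"rz":0,"x":0,"y":0,"z":0,"jaw":0},{"rx":0,"ry":0,"rz":0,"x":0,"y":0,"z":0,"jaw":0}]'
```

```text
clock: 1.7
tcp_pos: [0.4864, -0.1618, 0.1603]
orientation: [2.22, 2.222, 0.001]
contact_force: [0.4, 0.6, -0.2]
grip_width: 0.0427
gripper_force: 0.0
```

```bash
python3 -m jog '[{"rx":0,"ry":0,"rz":0,"x":-0.02,"y":0,"z":-0.7,"jaw":0},{"rx":0,"ry":0,"rz":0,"x":0,"y":0,"z":-0.7,"jaw":0},{"rx":0,"ry":0,"rz":0,"x":0,"y":0,"z":-0.67,"jaw":0},{"rx":0,"ry":0,"rz":0,"x":0,"y":0,"z":0,"jaw":0},{"rx":0,"ry":0,"rz":0,"x":0,"y":0,"z":0,"jaw":-1},{"rx":0,"ry":0,"rz":0,"x":0,"y":0,"z":0,"jaw":-1},{"rx":0,"ry":0,"rz":0,"x":0,"y":0,"z":0,"jaw":-1},{"rx":0,"ry":0,"rz":0,"x":0,"y":0,"z":0,"jaw":-1}]' 60
```

```text
clock: 2.7
tcp_pos: [0.486, -0.1624, 0.0372]
orientation: [2.219, 2.219, 0.004]
contact_force: [-0.3, 0.1, 8.3]
grip_width: 0.0199
gripper_force: 59.1
```

```bash
python3 -m jog '[{"rx":0,"ry":0,"rz":0,"x":0,"y":0,"z":0.5,"jaw":-1},{"rx":0,"ry":0,"rz":0,"x":0,"y":0,"z":0.75,"jaw":-1},{"rx":0,"ry":0,"rz":0,"x":0,"y":0,"z":0.75,"jaw":-1},{"rx":0,"ry":0,"rz":0,"x":0,"y":0,"z":0,"jaw":-1},{"rx":0,"ry":0,"rz":0,"x":0,"y":0,"z":0,"jaw":-1}]'
python3 - <<'E'
from h import *
from bench import grab_frame
import cv2
a=grab_frame("side");b=grab_frame("scene")
cv2.imwrite("pics/d2.png",a[:,:,::-1]);cv2.imwrite("pics/s2.png",b[:,:,::-1])
x=cv2.resize(a[60:300,190:340],(375,600),interpolation=3);y=cv2.resize(b[90:290,190:330],(420,600),interpolation=3)
cv2.imwrite("pics/c2.png",np.hstack([x,y])[:,:,::-1])
E
```

```text
clock: 3.32
tcp_pos: [0.4838, -0.1618, 0.1551]
orientation: [-2.221, -2.222, -0.0]
contact_force: [0.1, -0.0, -2.0]
grip_width: 0.0196
gripper_force: 58.8
```

View pics/c2.png

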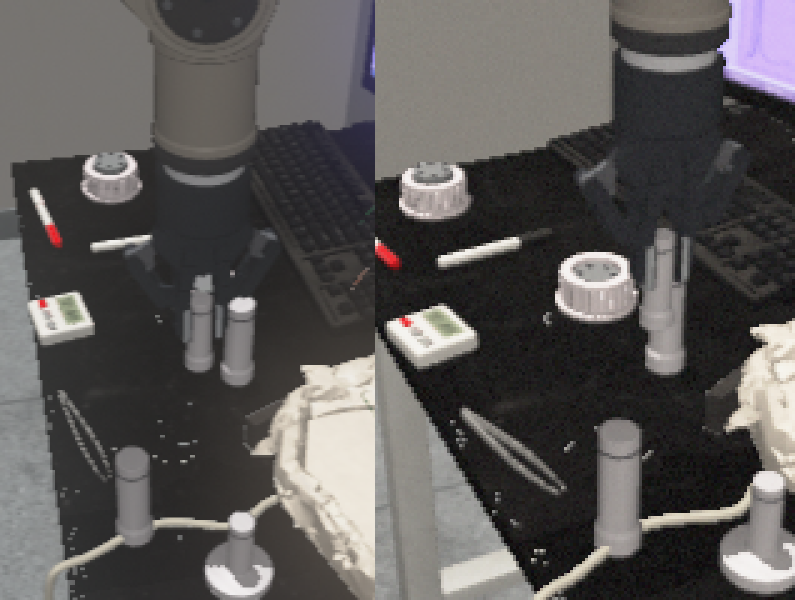

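The pusher is held upright with its foot about 118 mm up. Next I'll measure the proud end piece at scene (209,152) and side (234,130), using the bottom edge of its flange.

```bash
python3 - <<'E'
from h import *
import cv2
for n,f,(x0,y0,x1,y1) in(("scene","pics/s2.png",(192,136,226,168)),("side","pics/d2.png",(218,112,250,146))):
  g=cv2.imread(f)[y0:y1,x0:x1].max(2)
  k,l,s,c=cv2.connectedComponentsWithStats((g>80).astype(np.uint8));i=1+s[1:,4].argmax();b=s[i]
  u=x0+b[0]+(b[2]-1)/2;vt=y0+b[1];vb=y0+b[1]+b[3]-.5
  P=ray(n,u,vb,0);cam=ray(n,u,vb,.5);d=(P-cam)[:2];d/=np.linalg.norm(d)
  L=ray(n,x0+b[0]-.5,vb-6,0);R=ray(n,x0+b[0]+b[2]-.5,vb-6,0)
  print(n,u,vt,vb,"from flange",P[:2]+.04*d,"width",np.linalg.norm(L-R))
  # far edge of retainer top/rim vs height
  print(" top row as retainer far edge z=.043",ray(n,u,vt,.043)[:2]-.023*d," as rim far edge",ray(n,u,vt,.036)[:2]-.035*d)
E
```

```text
scene 208.5 136 163.5 from flange [0.46464647 0.33174205] width 0.11584032913539435
 top row as retainer far edge z=.043 [0.49090542 0.39159036]  as rim far edge [0.49229253 0.3957596 ]
side 233.5 112 141.5 from flange [0.46692902 0.33041014] width 0.10828653703110677
 top row as retainer far edge z=.043 [0.47862263 0.38475301]  as rim far edge [0.47872605 0.3851765 ]
```

Both views put the recess axis at (0.466, 0.331), at a radius of 0.57. I'll carry the pusher there, stop short and check with the wrist camera.

```bash
python3 -m jog '[{"rx":0,"ry":0,"rz":0,"x":-0.04,"y":0.5,"z":0,"jaw":-1},{"rx":0,"ry":0,"rz":0,"x":-0.04,"y":1,"z":0,"jaw":-1},{"rx":0,"ry":0,"rz":0,"x":-0.04,"y":1,"z":0,"jaw":-1},{"rx":0,"ry":0,"rz":0,"x":-0.04,"y":1,"z":0,"jaw":-1},{"rx":0,"ry":0,"rz":0,"x":-0.04,"y":1,"z":0,"jaw":-1},{"rx":0,"ry":0,"rz":0,"x":-0.04,"y":1,"z":0,"jaw":-1},{"rx":0,"ry":0,"rz":0,"x":-0.04,"y":0.5,"z":0,"jaw":-1},{"rx":0,"ry":0,"rz":0,"x":0,"y":0,"z":0,"jaw":-1}]'
python3 -m jog '[{"rx":0,"ry":0,"rz":0,"x":0,"y":0,"z":0,"jaw":-1}]'
python3 - <<'E'
from h import *
from bench import grab_frame
import cv2
p=camera_params("wrist")
a=grab_frame("wrist");cv2.imwrite("pics/w3.png",a[:,:,::-1])
for z in(0,.036,.043):
  q=np.array(p["R"])@np.array([.466,.331,z])+p["t"];print(z,q[:2]/q[2]*p["fx"]+[p["cx"],p["cy"]])
np.save("p3.npy",p,allow_pickle=True)
E
```

```text
clock: 4.42
tcp_pos: [0.4661, 0.2009, 0.1538]
orientation: [-2.214, -2.226, 0.002]
contact_force: [-0.4, -0.5, -2.0]
grip_width: 0.0198
gripper_force: 58.8
clock: 4.55
tcp_pos: [0.4669, 0.1968, 0.154]
orientation: [-2.222, -2.221, 0.004]
contact_force: [0.6, -0.5, -2.0]
grip_width: 0.0199
gripper_force: 58.8
0 [249.87323248  43.78141609]
0.036 [249.68786981  34.05526417]
0.043 [249.64522738  31.81777603]
```

View pics/w3.png

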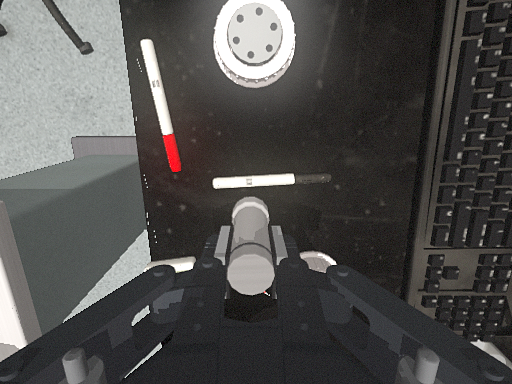

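The retainer is centred at (254,33) in the wrist view, about 6 mm to +x of the prediction, so I'll use (0.470, 0.330).

```bash
python3 -m jog '[{"rx":0,"ry":0,"rz":0,"x":0.02,"y":0.74,"z":0,"jaw":-1},{"rx":0,"ry":0,"rz":0,"x":0.02,"y":0.74,"z":0,"jaw":-1},{"rx":0,"ry":0,"rz":0,"x":0.02,"y":0.74,"z":0,"jaw":-1},{"rx":0,"ry":0,"rz":0,"x":0,"y":0,"z":-0.3,"jaw":-1},{"rx":0,"ry":0,"rz":0,"x":0,"y":0,"z":-0.5,"jaw":-1},{"rx":0,"ry":0,"rz":0,"x":0,"y":0,"z":-0.2,"jaw":-1},{"rx":0,"ry":0,"rz":0,"x":0,"y":0,"z":0,"jaw":-1},{"rx":0,"ry":0,"rz":0,"x":0,"y":0,"z":0,"jaw":-1}]'
python3 -m jog '[{"rx":0,"ry":0,"rz":0,"x":0,"y":0,"z":-0.08,"jaw":-1},{"rx":0,"ry":0,"rz":0,"x":0,"y":0,"z":-0.08,"jaw":-1},{"rx":0,"ry":0,"rz":0,"x":0,"y":0,"z":-0.08,"jaw":-1},{"rx":0,"ry":0,"rz":0,"x":0,"y":0,"z":0,"jaw":-1}]' 100
```

```text
clock: 5.6
tcp_pos: [0.4718, 0.3311, 0.096]
orientation: [2.222, 2.22, 0.002]
contact_force: [-0.2, 0.3, -1.4]
grip_width: 0.02
gripper_force: 58.9
clock: 6.1
tcp_pos: [0.4709, 0.3312, 0.0803]
orientation: [-2.221, -2.222, 0.001]
contact_force: [-0.1, 0.3, -2.0]
grip_width: 0.0188
gripper_force: 97.6
```

```bash
for i in 1; do python3 -m jog '[{"rx":0,"ry":0,"rz":0,"x":0,"y":0,"z":-0.06,"jaw":-1},{"rx":0,"ry":0,"rz":0,"x":0,"y":0,"z":-0.06,"jaw":-1},{"rx":0,"ry":0,"rz":0,"x":0,"y":0,"z":-0.06,"jaw":-1},{"rx":0,"ry":0,"rz":0,"x":0,"y":0,"z":0,"jaw":-1}]'; done
python3 -m jog '[{"rx":0,"ry":0,"rz":0,"x":0,"y":0,"z":-0.03,"jaw":-1},{"rx":0,"ry":0,"rz":0,"x":0,"y":0,"z":0,"jaw":-1}]'
```

```text
clock: 6.6
tcp_pos: [0.4711, 0.3313, 0.0699]
orientation: [2.222, 2.221, 0.0]
contact_force: [-0.3, -0.1, 1.2]
grip_width: 0.0193
gripper_force: 97.6
clock: 6.85
tcp_pos: [0.4711, 0.3313, 0.0682]
orientation: [-2.221, -2.221, -0.0]
contact_force: [-1.6, 0.2, 3.2]
grip_width: 0.0189
gripper_force: 97.6
```

```bash
python3 -m jog '[{"rx":0,"ry":0,"rz":0,"x":0,"y":0,"z":-0.03,"jaw":-1},{"rx":0,"ry":0,"rz":0,"x":0,"y":0,"z":0,"jaw":-1}]'
python3 -m jog '[{"rx":0,"ry":0,"rz":0,"x":0,"y":0,"z":-0.03,"jaw":-1},{"rx":0,"ry":0,"rz":0,"x":0,"y":0,"z":0,"jaw":-1}]'
python3 -m jog '[{"rx":0,"ry":0,"rz":0,"x":0,"y":0,"z":-0.03,"jaw":-1},{"rx":0,"ry":0,"rz":0,"x":0,"y":0,"z":0,"jaw":-1}]'
```

```text
clock: 7.1
tcp_pos: [0.4712, 0.3314, 0.0672]
orientation: [2.221, 2.221, 0.001]
contact_force: [-3.0, -1.4, 11.9]
grip_width: 0.0193
gripper_force: 98.9
clock: 7.35
tcp_pos: [0.4713, 0.3316, 0.067]
orientation: [2.221, 2.221, 0.001]
contact_force: [-7.5, -5.2, 26.4]
grip_width: 0.0191
gripper_force: 100.4
clock: 7.6
tcp_pos: [0.4714, 0.3318, 0.0669]
orientation: [2.221, 2.221, 0.002]
contact_force: [-9.6, -6.7, 41.4]
grip_width: 0.019
gripper_force: 102.1
```

It hit a hard stop at TCP z 0.067, which is the predicted home height. I'll lift and carry the pusher back to where it stood.

```bash
python3 -m jog '[{"rx":0,"ry":0,"rz":0,"x":0,"y":0,"z":0.5,"jaw":-1},{"rx":0,"ry":0,"rz":0,"x":0,"y":0,"z":0.5,"jaw":-1},{"rx":0,"ry":0,"rz":0,"x":0,"y":0,"z":0.5,"jaw":-1},{"rx":0,"ry":0,"rz":0,"x":0,"y":0,"z":0,"jaw":-1}]'
python3 -m jog '[{"rx":0,"ry":0,"rz":0,"x":0.03,"y":-0.5,"z":0,"jaw":-1},{"rx":0,"ry":0,"rz":0,"x":0.03,"y":-1,"z":0,"jaw":-1},{"rx":0,"ry":0,"rz":0,"x":0.03,"y":-1,"z":0,"jaw":-1},{"rx":0,"ry":0,"rz":0,"x":0.03,"y":-1,"z":0,"jaw":-1},{"rx":0,"ry":0,"rz":0,"x":0.03,"y":-1,"z":0,"jaw":-1},{"rx":0,"ry":0,"rz":0,"x":0.03,"y":-1,"z":0,"jaw":-1},{"rx":0,"ry":0,"rz":0,"x":0.03,"y":-1,"z":0,"jaw":-1},{"rx":0,"ry":0,"rz":0,"x":0,"y":-0.5,"z":0,"jaw":-1}]'
python3 -m jog '[{"rx":0,"ry":0,"rz":0,"x":0,"y":-0.6,"z":0,"jaw":-1},{"rx":0,"ry":0,"rz":0,"x":0,"y":-0.5,"z":0,"jaw":-1},{"rx":0,"ry":0,"rz":0,"x":0,"y":0,"z":0,"jaw":-1},{"rx":0,"ry":0,"rz":0,"x":0,"y":0,"z":0,"jaw":-1}]'
python3 - <<'E'
from bench import grab_frame
import cv2,numpy as np
a=grab_frame("side");b=grab_frame("scene")
x=cv2.resize(a[60:300,190:340],(375,600),interpolation=3);y=cv2.resize(b[90:290,190:330],(420,600),interpolation=3)
cv2.imwrite("pics/c3.png",np.hstack([x,y])[:,:,::-1])
E
```

```text
clock: 8.1
tcp_pos: [0.4723, 0.3321, 0.1545]
orientation: [2.221, 2.221, 0.007]
contact_force: [0.4, -0.3, -1.3]
grip_width: 0.0194
gripper_force: 98.3
clock: 9.1
tcp_pos: [0.4823, -0.0927, 0.1513]
orientation: [-2.226, -2.216, 0.003]
contact_force: [-0.2, 0.7, -1.7]
grip_width: 0.0188
gripper_force: 98.2
clock: 9.6
tcp_pos: [0.483, -0.1541, 0.1516]
orientation: [-2.22, -2.221, 0.001]
contact_force: [0.3, -0.5, -1.8]
grip_width: 0.019
gripper_force: 98.2
```

View pics/c3.png

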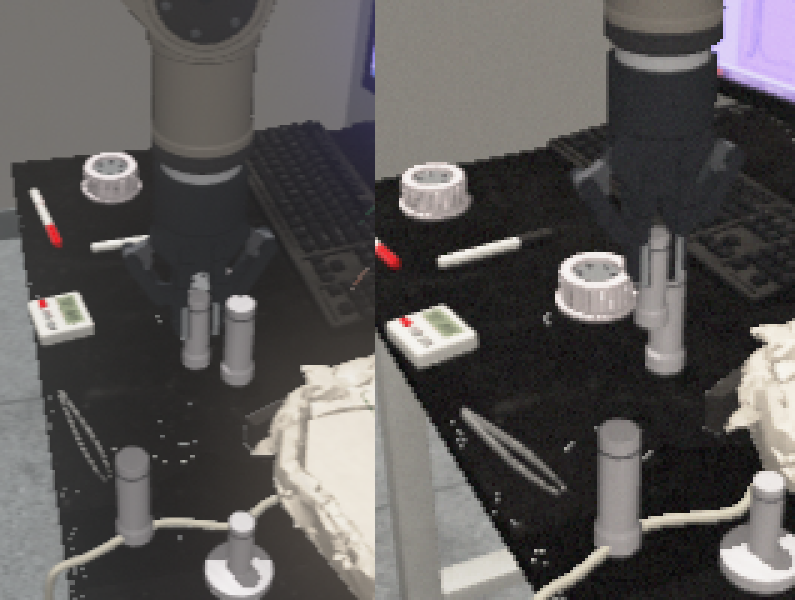

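The left piece's retainer (side crop (110,165)) is now recessed, and the pusher hangs upright. I'll lower it and feel for the bench.

```bash
python3 -m jog '[{"rx":0,"ry":0,"rz":0,"x":0,"y":-0.1,"z":-0.6,"jaw":-1},{"rx":0,"ry":0,"rz":0,"x":0,"y":0,"z":-0.6,"jaw":-1},{"rx":0,"ry":0,"rz":0,"x":0,"y":0,"z":-0.4,"jaw":-1},{"rx":0,"ry":0,"rz":0,"x":0,"y":0,"z":-0.2,"jaw":-1},{"rx":0,"ry":0,"rz":0,"x":0,"y":0,"z":0,"jaw":-1},{"rx":0,"ry":0,"rz":0,"x":0,"y":0,"z":0,"jaw":-1}]'
python3 -m jog '[{"rx":0,"ry":0,"rz":0,"x":0,"y":0,"z":-0.03,"jaw":-1},{"rx":0,"ry":0,"rz":0,"x":0,"y":0,"z":0,"jaw":-1}]' 30
```

```text
clock: 10.45
tcp_pos: [0.4844, -0.1608, 0.0456]
orientation: [2.22, 2.221, 0.002]
contact_force: [0.4, 0.0, -1.2]
grip_width: 0.0191
gripper_force: 98.2
clock: 10.7
tcp_pos: [0.4839, -0.1609, 0.0434]
orientation: [2.221, 2.221, 0.001]
contact_force: [-0.2, -0.1, -0.6]
grip_width: 0.0189
gripper_force: 98.2
```

```bash
python3 -m jog '[{"rx":0,"ry":0,"rz":0,"x":0,"y":0,"z":-0.05,"jaw":-1},{"rx":0,"ry":0,"rz":0,"x":0,"y":0,"z":0,"jaw":-1}]'
python3 -m jog '[{"rx":0,"ry":0,"rz":0,"x":0,"y":0,"z":-0.03,"jaw":-1},{"rx":0,"ry":0,"rz":0,"x":0,"y":0,"z":0,"jaw":-1}]'
python3 -m jog '[{"rx":0,"ry":0,"rz":0,"x":0,"y":0,"z":-0.02,"jaw":-1},{"rx":0,"ry":0,"rz":0,"x":0,"y":0,"z":0,"jaw":-1}]'
```

```text
clock: 10.95
tcp_pos: [0.4834, -0.1607, 0.0397]
orientation: [-2.221, -2.221, 0.0]
contact_force: [1.0, 0.4, -1.2]
grip_width: 0.0195
gripper_force: 98.2
clock: 11.2
tcp_pos: [0.4835, -0.1608, 0.0379]
orientation: [-2.221, -2.221, 0.0]
contact_force: [0.7, -0.9, -1.2]
grip_width: 0.019
gripper_force: 98.2
clock: 11.45
tcp_pos: [0.4837, -0.1608, 0.0373]
orientation: [2.222, 2.221, 0.0]
contact_force: [-1.8, 0.6, 4.9]
grip_width: 0.019
gripper_force: 99.3
```

It's on the bench. Releasing and retreating.

```bash
python3 -m jog '[{"rx":0,"ry":0,"rz":0,"x":0,"y":0,"z":0,"jaw":-0.3},{"rx":0,"ry":0,"rz":0,"x":0,"y":0,"z":0,"jaw":0},{"rx":0,"ry":0,"rz":0,"x":0,"y":0,"z":0,"jaw":0},{"rx":0,"ry":0,"rz":0,"x":0,"y":0,"z":0,"jaw":0},{"rx":0,"ry":0,"rz":0,"x":0,"y":0,"z":0,"jaw":0}]'
python3 -m jog '[{"rx":0,"ry":0,"rz":0,"x":0,"y":0,"z":0.2,"jaw":0},{"rx":0,"ry":0,"rz":0,"x":0,"y":0,"z":0.5,"jaw":0},{"rx":0,"ry":0,"rz":0,"x":0,"y":0,"z":0.8,"jaw":0},{"rx":0,"ry":0,"rz":0,"x":0,"y":0,"z":0.8,"jaw":0},{"rx":0,"ry":0,"rz":0,"x":0,"y":0,"z":0.8,"jaw":0},{"rx":0,"ry":0,"rz":0,"x":0,"y":0,"z":0,"jaw":0},{"rx":0,"ry":0,"rz":0,"x":0,"y":0,"z":0,"jaw":0}]'
python3 - <<'E'
from bench import grab_frame
import cv2,numpy as np
a=grab_frame("side");b=grab_frame("scene")
x=cv2.resize(a[60:300,190:340],(375,600),interpolation=3);y=cv2.resize(b[90:290,190:330],(420,600),interpolation=3)
cv2.imwrite("pics/c4.png",np.hstack([x,y])[:,:,::-1])
E
```

```text
clock: 12.08
tcp_pos: [0.4836, -0.1608, 0.0369]
orientation: [-2.222, -2.221, -0.0]
contact_force: [-0.2, -0.6, -0.1]
grip_width: 0.0425
gripper_force: 0.0
clock: 12.95
tcp_pos: [0.4832, -0.1607, 0.2231]
orientation: [2.221, 2.221, 0.0]
contact_force: [0.1, 0.2, -0.3]
grip_width: 0.0427
gripper_force: 0.0
```

View pics/c4.png

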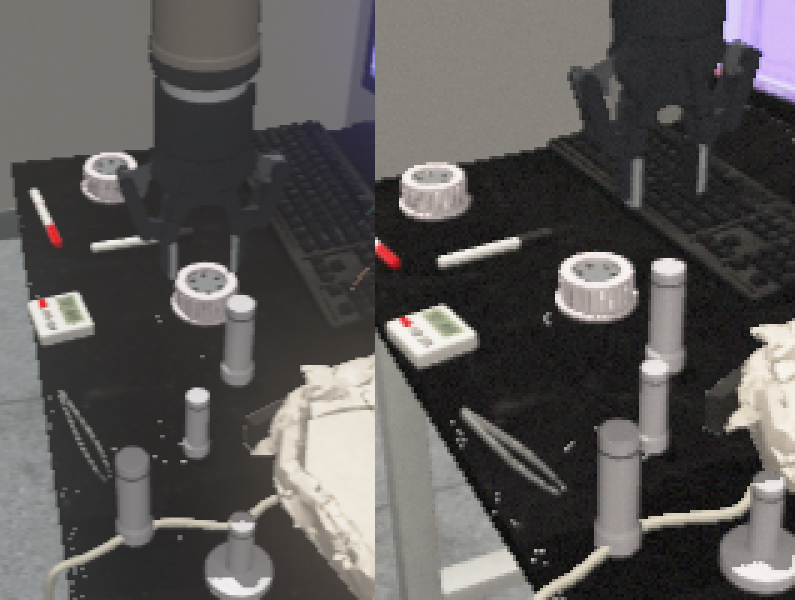

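The pusher stands upright and free at side crop (197,423), the retainer is home, and the tamper hasn't moved.

```bash
python3 -c "from bench import r; print(r.hand_in())"
```

```text
the job is handed in; nothing more can be done
None
```

I pressed the retainer down to its stop with the narrow pusher and stood the pusher upright back where it was. The tamper stayed put, and I handed the job in at about 13 s; no verdict came back.

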